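# Fit the vial plate on the dry-block heater and clamp it

## Task

Lift the metal plate with the six round vial wells out of the tray by its black handle, leaving the plate with the two long slots in the tray. Keeping hold of it, lower it over the two locating pins of the heater, big hole over the thick pin, until it lies flush on the platform; then push the heater's sliding clamp fully home over the edge of the plate and move clear. Do not disturb the bottles or the beaker.

Things in the scene. Friction and masses are not known exactly. Their poses are not given: they have to be found in the camera images.
- vial_plate: Plate to fit: aluminium, 84 (x) by 130 (y) by 14 mm thick, about 350 g, six round 18 mm wells. Black upright handle fin in the middle: 12 mm thick (x), 40 long (y), from 14 to 59 mm above the underside. Two through holes: big (16.5 mm) at y = +42 mm, small (12.5 mm) at y = -42 mm. Origin: centre of the underside, z up. Starts in either half of the tray.
- slot_plate: The other plate, to be left in the tray: same size, handle and locating holes, but two long slots 20 by 80 mm instead of round wells. Origin and axes as for the vial plate.
- tray: Grey open tray with both plates side by side along its x axis, their y axes roughly along its y; outside 250 mm (x) by 185 mm (y), walls 32 mm high and 4 mm thick, floor 4 mm. Fixed. Origin: centre of the underside.
- heater: Fixed white box heater, 180 mm (x) by 290 mm (y), 75 mm high, blue front on its -x side; an aluminium platform (115 by 150 mm) on top, two steel pins on it. A dark guide block for the clamp begins 20 mm beyond a seated plate's +y end and stands 16 mm above the platform. Origin: centre of the underside.
- seat (a point): Centre of the platform's top face, 83 mm above the bench; heater axes, z up. Pins: thick (14 mm) at y = +42 mm, thin (10 mm) at y = -42 mm from here, both 21 mm high, the top 7 mm tapering by 3.5 mm all round. A plate is seated when its origin is here and its axes lie along the heater's.
- clamp (a joint): Travel of the sliding clamp, m: 0 fully open, 0.040 fully home (stop). Starts at 0 to 0.008. Slides towards the heater's -y against about 3 N of friction, stays where left. Steel tongue, 44 mm wide, 8 thick, underside 16.5 mm above the platform: passes 2.5 mm over a seated plate; when home it covers the plate's last 12 mm at +y.
- clamp_tab (a point): Middle of the outer (+y) face of the clamp's upright tab, where it is pushed; axes as the heater's. Tab: 44 mm wide (x), 8 mm thick (y), top edge 18 mm above this point, which is 42.5 mm above the platform and moves with the clamp. The space on its +y side is free.
- amber_bottle: Bystander: brown bottle, 72 mm across, 140 mm high. Origin: centre of the underside.
- wash_bottle: Bystander: white plastic bottle with red cap, 54 mm across, 120 mm high. Origin: centre of the underside.
- beaker: Bystander: glass beaker, 70 mm across, 85 mm high. Origin: centre of the underside.

How it is judged:
By the outcome, as a careful person would: the job done as asked, in the order asked, and still so for the second after the job is handed in, with the robot touching nothing.
It also fails if it takes over 58 s, if anything falls off the work surface, if the arm or the gripper's body presses on something with over 40 N, if the wrist force passes 120 N, or if a joint passes its speed limit or range.

## Robot

A 6-joint arm with a two-finger parallel gripper is mounted at the origin on the work surface. World frame = base frame: x ahead of the robot, y to its left, z up, the work surface at z = 0. Lengths are in m, angles in rad, forces in N, time in s.
With the tool pointing down it reaches from about 0.3 to 0.75 m from the base axis. Payload 8.5 kg.
Tool frame: the origin (TCP) lies at the very end of the fingers, on their centre line; the grasp point (between the pads) lies 19 mm behind it; z points along the fingers, y is the line along which they close (so a half turn about z gives the same grasp; the last joint's range is limited). The gripper opens to 88 mm and grips with 3 to 60 N. Pads are 18 mm wide; open, the fingers measure 123 mm over their backs; the gripper's body (75 mm by 187 mm) begins 45 mm behind the grasp point.
Start: joints at [-1.316, 0.381, 1.297, -0, 1.464, -0.215], TCP at [0.249, -0.49, 0.239] pointing down, gripper open.
Joint ranges: [-3.11, 3.11], [-0.89, 2.33], [0.22, 2.48], [-1.42, 4.56], [0.17, 2.85], [-2.88, 2.88]. Speed limits (rad/s): [2.39, 2.39, 3.14, 3.14, 3.14, 3.14].

## Interface

Orientations are given as [roll, pitch, yaw] about the fixed x, y, z axes, in that order (R = Rz(yaw) Ry(pitch) Rx(roll)).
In Python, from station import arm, get_image, job gives the robot as it stands. The module is installed in compiled form; this text tells all that it offers.
- The arm moves only by the tool apply_moves, never from a script. Its argument "deltas" is a list of rows, each an object of numbers: "ax", "ay", "az": the turn, a rotation vector about the tool's x, y, z in units of 8 degrees (1.0 is 8 degrees); "tx", "ty", "tz": the shift along the tool's x, y, z in units of 25 mm (1.0 is 25 mm); "claw": the finger opening in mm, from 0 to 88.1. In form: [{"ax": .., "ay": .., "az": .., "tx": .., "ty": .., "tz": .., "claw": ..}, ...]. A call has 1 to 10 rows; each row is the pose to reach, as a shift and turn from the pose commanded when the call began, along the tool's axes at that moment; what a row does not reach only later rows make up. A row lasts 1/10 s, in which the tool goes at most 50 mm and 8.59 degrees, less where a joint would pass 70% of its speed; a pose out of reach is approached as far as the arm can. A call with a gripper value outside its range is refused whole. The fingers move at their own pace and stop on an object; the grip force is fixed at half the most. Time passes only in rows, so rows that repeat a pose let the fingers close. It gives the time, the measured TCP pose, the force, the opening and the grip force at its end, in the units of the state.
- arm.get_obs(): the state, without advancing time (a new reading comes with each control period).
- get_image(name): name is "side" or "top" or "wrist"; returns a dict with "color" (384x512x3 uint8, red, green, blue), "fx", "fy", "cx", "cy" (pixels), "rvec" (rotation vector, rad) and "tvec" (3), from world to camera coordinates, as OpenCV has them; the wrist camera has in their place "mount" (4x4, takes a point from camera to tool coordinates, whose origin is the TCP and whose axes are the flange's). Camera axes: x right, y down, z forward; pixel columns grow to the right and rows downward; lengths in m; the calibration is good to about 2 mm. The wrist camera is an equidistant fisheye: a pixel r from the principal point sees the ray r / f radians off the axis. A picture is of the moment at which its call begins: read the wrist's pose just before it. There is no depth.
- job.close_job(): hands the job in; it is judged then, once.
The state is a dict: "clock": time; "qpos": joint angles; "qd": joint speeds; "tau": joint torques, N m; "eef_pos": TCP position; "tool_rot": TCP orientation; "wrist_force": force on the tool from outside, world axes, zero at the start; "ft_torque": the same for the moment, N m; "width": finger opening in m; "grasp_force": force on a finger pad.
Only numpy, scipy, OpenCV 4.12 (cv2) and the standard library are available. Lean on these libraries where they do the work, as an engineer would, in place of code of your own. Each camera call takes 0.05 s, during which the arm holds its last target. There are 200 camera calls.

## Working session

There is one attempt and no reset: what is moved stays moved. The work goes in short steps, Python scripts to look and compute and a tool call to move; the robot and the scene stay as the last step left them, time stands still between calls to the robot, and variables do not carry over. Pictures are saved under pics/ and viewed, at most 10 in all, crops included, and the job is handed in when it is done.

Besides the shell and the picture viewer there is one more tool, called after ">>>" as name(argument=value, ...), one argument or row to a line, values as JSON. apply_moves: Moves the arm, as the interface text tells. Its arguments: {"type":"object","properties":{"deltas":{"type":"array"}},"required":["deltas"]}

```bash
mkdir -p pics; cat > h.py <<'E'
import numpy as np, cv2
from station import arm, get_image, job
def R(im): return cv2.Rodrigues(np.array(im["rvec"],float))[0]
def ray(im,u,v):
    r=R(im); d=r.T@np.array([(u-im["cx"])/im["fx"],(v-im["cy"])/im["fy"],1.]); return -r.T@np.array(im["tvec"],float).ravel(),d
def onz(im,u,v,z):
    o,d=ray(im,u,v); return o+d*(z-o[2])/d[2]
def proj(im,p):
    c=R(im)@np.array(p,float)+np.array(im["tvec"],float).ravel(); return im["fx"]*c[0]/c[2]+im["cx"],im["fy"]*c[1]/c[2]+im["cy"]
E
python3 - <<'E'
from h import *
import pickle
print(arm.get_obs())
for n in("top","side"):
    im=get_image(n); pickle.dump(im,open(n+".pkl","wb"))
    print(n,ray(im,256,192),im["fx"])
    c=cv2.resize(im["color"],(800,600),interpolation=cv2.INTER_CUBIC)
    cv2.imwrite(f"pics/{n}0.png",c[:,:,::-1])
E
```

```text
{'clock': 0.0, 'qpos': array([-1.31629579e+00,  3.81164924e-01,  1.29819612e+00, -3.56983428e-05,
        1.46361577e+00, -2.15313015e-01]), 'qd': array([ 0.0006593 , -0.00014045, -0.00039786, -0.00069616,  0.00027608,
        0.00127506]), 'tau': array([-4.30795772e-03, -4.37930703e+01, -2.24556684e+01,  7.10919360e-02,
        3.52742267e-02, -1.19368710e-04]), 'eef_pos': array([ 0.24891058, -0.49015264,  0.23817626]), 'tool_rot': array([-3.14023287e+00, -2.61061064e-04,  4.69817216e-01]), 'wrist_force': array([-0.67264742, -0.30894561,  0.53336457]), 'ft_torque': array([-0.03139651, -0.02926515,  0.01161036]), 'grasp_force': 0.0, 'width': 0.08775156307019782}
top (array([0.51029226, 0.04089312, 1.24512492]), array([ 0.11585287, -0.01748016, -0.99320562])) 489.215439215805
side (array([0.30163752, 0.69382563, 1.00195082]), array([ 0.27457574, -0.55313097, -0.78669822])) 460.0077158913152
```

View pics/top0.png

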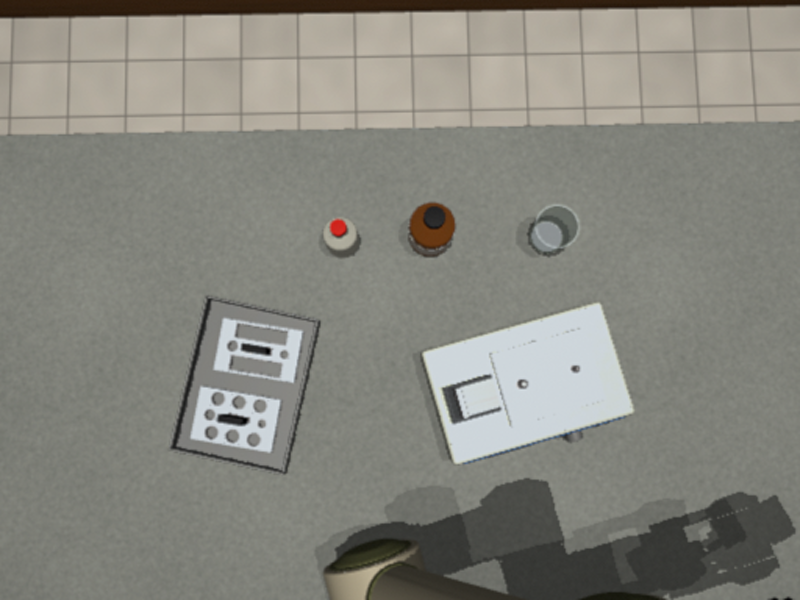

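View pics/side0.png

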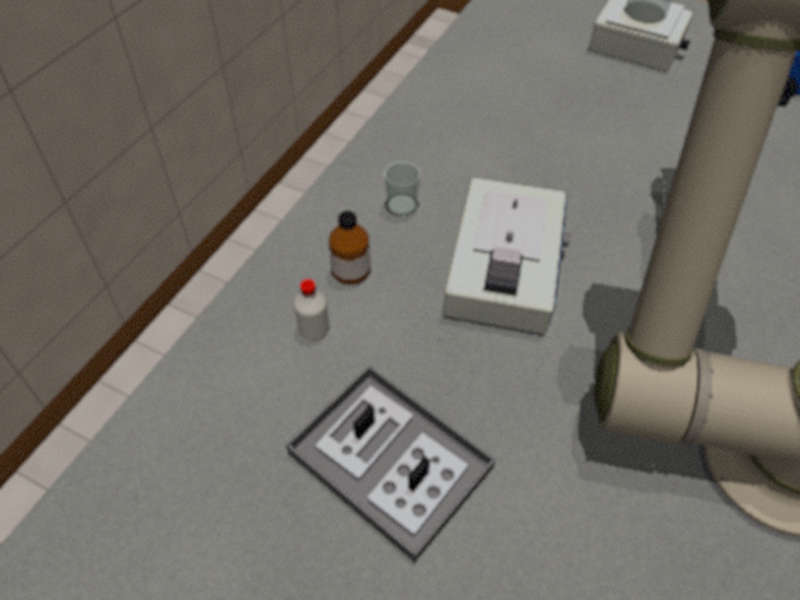

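The top view shows the vial plate in the near half of the tray, with its handle at about (233,420), big hole at (210,414) and small hole at (262,424). The heater's thick pin is at (523,384), the thin pin at (575,369), and the clamp is at (475,398). The side view agrees. Next I'll measure these in the images.

```bash
python3 - <<'E'
from h import *
import pickle
im=pickle.load(open("top.pkl","rb")); g=cv2.cvtColor(im["color"],cv2.COLOR_RGB2GRAY)
s=512/800
m=(g>175).astype(np.uint8); m[:, 210:]=0; m[:185]=0
n,l,st,ce=cv2.connectedComponentsWithStats(m)
for i in range(1,n):
    if st[i,4]<400: continue
    c=max(cv2.findContours((l==i).astype(np.uint8),cv2.RETR_EXTERNAL,cv2.CHAIN_APPROX_NONE)[0],key=len)
    r=cv2.minAreaRect(c); P=np.array([onz(im,u,v,.018) for u,v in cv2.boxPoints(r)])
    print("plate",P.mean(0),np.linalg.norm(np.diff(P,axis=0),axis=1),[np.degrees(np.arctan2(*(P[k+1]-P[k])[1::-1])) for k in range(3)])
    hull=np.zeros_like(g); cv2.fillConvexPoly(hull,cv2.convexHull(c),1)
    big=cv2.resize(g,None,fx=4,fy=4,interpolation=cv2.INTER_CUBIC); H=cv2.resize(cv2.erode(hull,np.ones((3,3))),None,fx=4,fy=4)
    k,L,S,C=cv2.connectedComponentsWithStats(((big<165)&(H>0)).astype(np.uint8))
    for j in range(1,k):
        if S[j,4]>80: uv=(C[j]-1.5)/4; print(" hole",S[j,4],uv,onz(im,*uv,.018)[:2])
# pins & platform crop; wells
big=cv2.resize(g,None,fx=4,fy=4,interpolation=cv2.INTER_CUBIC)
for (u,v) in ((523,384),(575,369)):
    x,y=int(u*s*4),int(v*s*4); w=big[y-24:y+24,x-24:x+24]
    k,L,S,C=cv2.connectedComponentsWithStats((w<165).astype(np.uint8))
    for j in range(1,k):
        if S[j,4]>30:
            uv=((C[j]+[x-24,y-24])-1.5)/4; print("pin",S[j,4],S[j,:4],w.min(),uv,onz(im,*uv,.095)[:2])
# heater top outline
m=(g>150).astype(np.uint8); m[:,:260]=0; m[:180]=0;m[300:]=0
n,l,st,ce=cv2.connectedComponentsWithStats(m); i=1+np.argmax(st[1:,4])
c=max(cv2.findContours((l==i).astype(np.uint8),cv2.RETR_EXTERNAL,cv2.CHAIN_APPROX_NONE)[0],key=len)
P=np.array([onz(im,u,v,.075) for u,v in cv2.boxPoints(cv2.minAreaRect(c))])
print("heater",P,P.mean(0),np.linalg.norm(np.diff(P,axis=0),axis=1),[np.degrees(np.arctan2(*(P[k+1]-P[k])[1::-1])) for k in range(3)])
a=im["color"][225:300,100:200]; b=im["color"][185:305,260:410]
a=cv2.resize(a,(400,300),interpolation=cv2.INTER_CUBIC); b=cv2.resize(b,(375,300),interpolation=cv2.INTER_CUBIC)
cv2.imwrite("pics/crop.png",np.hstack([a,b])[:,:,::-1])
E
```

```text
plate [0.57810073 0.24968195 0.018     ] [0.08417495 0.1310909  0.08409995] [np.float64(-9.241400456154377), np.float64(-100.59912035445059), np.float64(170.12395456497063)]
 hole 4915 [166.71747202 213.40704476] [0.60364893 0.24443058]
 hole 592 [148.21368243 220.91258446] [0.58571572 0.29071108]
 hole 1834 [163.62322792 223.18934024] [0.57925036 0.25221109]
 hole 351 [181.3272792  226.46616809] [0.57017055 0.20800065]
 hole 5016 [162.93411085 234.04151715] [0.55216774 0.25396514]
plate [0.46889629 0.2856417  0.018     ] [0.08342099 0.13065069 0.08333964] [np.float64(-9.563550280192423), np.float64(-100.9636420189802), np.float64(169.7979900433467)]
 hole 939 [138.88032481 254.74880192] [0.50199022 0.31369616]
 hole 927 [152.26496764 257.06324164] [0.4955942  0.28049467]
 hole 899 [165.79491101 259.40586763] [0.48912374 0.24694603]
 hole 614 [133.62581433 265.01017915] [0.47696399 0.32659684]
 hole 2172 [148.66436464 268.06457182] [0.46868401 0.28937299]
 hole 339 [166.97824484 270.84771386] [0.46090634 0.24406894]
 hole 939 [134.67851438 276.48069755] [0.44876431 0.32385907]
 hole 958 [148.13048017 278.76330898] [0.44248263 0.29064305]
 hole 929 [161.73937029 281.05261033] [0.43617881 0.25705218]
pin 491 [10 12 28 25] 65 [333.83681263 245.27774949] [ 0.51524009 -0.1591998 ]
pin 358 [14 15 23 19] 64 [367.88058659 235.6103352 ] [ 0.53622641 -0.24020689]
heater [[ 0.56658345 -0.01003536  0.075     ]
 [ 0.64216703 -0.29065782  0.075     ]
 [ 0.46816316 -0.33255651  0.075     ]
 [ 0.39533209 -0.05563678  0.075     ]] [ 0.51806143 -0.17222162  0.075     ] [0.29062319 0.17897723 0.28633705] [np.float64(-74.92553660832216), np.float64(-166.46138114236075), np.float64(104.7353312981213)]
```

View pics/crop.png

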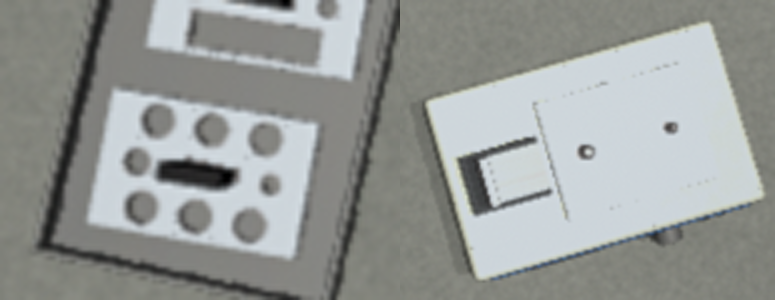

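The crop confirms the vial plate's wells, its big hole on the left, and both pins. The plate centre is about (0.469, 0.2853) with yaw -11°. The heater seat is about (0.5257, -0.1997) with yaw about 14.6°. On the way I'll look at the heater with the wrist camera.

```bash
cat >> h.py <<'E'
from scipy.spatial.transform import Rotation as Ro
def plan(p,yawdeg):
    o=arm.get_obs(); r=Ro.from_euler("xyz",o["tool_rot"]); q=Ro.from_euler("xyz",[np.pi,0,np.radians(yawdeg)])
    t=r.inv().apply(np.array(p)-o["eef_pos"])/.025; a=np.degrees((r.inv()*q).as_rotvec())/8
    print("t",t.round(3),"a",a.round(3),"clock",o["clock"],"pos",o["eef_pos"].round(4),"rpy",np.degrees(o["tool_rot"]).round(2),"F",o["wrist_force"].round(1),"w",round(o["width"],4))
def wpt(im,o,u,v,z):
    x,y=u-im["cx"],v-im["cy"]; rr=np.hypot(x,y); th=rr/im["fx"]
    d=np.array([np.sin(th)*x/rr,np.sin(th)*y/rr,np.cos(th)]); M=np.array(im["mount"]); r=Ro.from_euler("xyz",o["tool_rot"]).as_matrix()
    c=r@M[:3,3]+o["eef_pos"]; d=r@M[:3,:3]@d; return c+d*(z-c[2])/d[2]
E
python3 - <<'E'
from h import *
plan([.47,-.2,.30],104.5)
im=get_image("wrist"); print(im["mount"],im["fx"],im["fy"])
E
```

```text
t [13.14  -6.349 -2.46 ] a [-6.000e-03 -7.000e-03 -9.698e+00] clock 0.1 pos [ 0.2489 -0.4902  0.2382] rpy [-1.7993e+02 -1.0000e-02  2.6920e+01] F [-0.7 -0.7 -0.7] w 0.0879
[[-5.94931603e-05 -9.49370225e-01 -3.14159469e-01  8.19001415e-02]
 [ 9.99999858e-01 -2.22646668e-04  4.83451813e-04  5.98576711e-04]
 [-5.28921316e-04 -3.14159396e-01  9.49370104e-01 -1.46835833e-01]
 [ 0.00000000e+00  0.00000000e+00  0.00000000e+00  1.00000000e+00]] 297.3186396354542 297.3186396354542
```

>>> apply_moves(
  deltas=[
    {"tz": -2.5,"tx": 13.1,"ty": -6.3,"az": -9.7},
    {"tz": -2.5,"tx": 13.1,"ty": -6.3,"az": -9.7},
    {"tz": -2.5,"tx": 13.1,"ty": -6.3,"az": -9.7},
    {"tz": -2.5,"tx": 13.1,"ty": -6.3,"az": -9.7},
    {"tz": -2.5,"tx": 13.1,"ty": -6.3,"az": -9.7},
    {"tz": -2.5,"tx": 13.1,"ty": -6.3,"az": -9.7},
    {"tz": -2.5,"tx": 13.1,"ty": -6.3,"az": -9.7},
    {"tz": -2.5,"tx": 13.1,"ty": -6.3,"az": -9.7},
    {"tz": -2.5,"tx": 13.1,"ty": -6.3,"az": -9.7},
    {"tz": -2.5,"tx": 13.1,"ty": -6.3,"az": -9.7},
  ],
)

```text
schema error: expected keys ax, ay, az, tx, ty, tz, claw
```

>>> apply_moves(
  deltas=[
    {"tz": 0},
    {"tz": 0},
    {"tz": 0},
  ],
)

```text
schema error: expected keys ax, ay, az, tx, ty, tz, claw
```

```bash
python3 - <<'E'
from h import *
import pickle
o=arm.get_obs(); im=get_image("wrist"); pickle.dump((o,im),open("w1.pkl","wb"))
plan([.469,.2853,.15],79)
cv2.imwrite("pics/w1.png",cv2.resize(im["color"],(800,600),interpolation=cv2.INTER_CUBIC)[:,:,::-1])
E
```

```text
t [ 21.893 -23.673   3.559] a [-5.00e-03 -4.00e-03 -6.51e+00] clock 0.2 pos [ 0.249  -0.4903  0.2384] rpy [-1.7995e+02 -1.0000e-02  2.6920e+01] F [0.2 0.1 0. ] w 0.0883
```

View pics/w1.png

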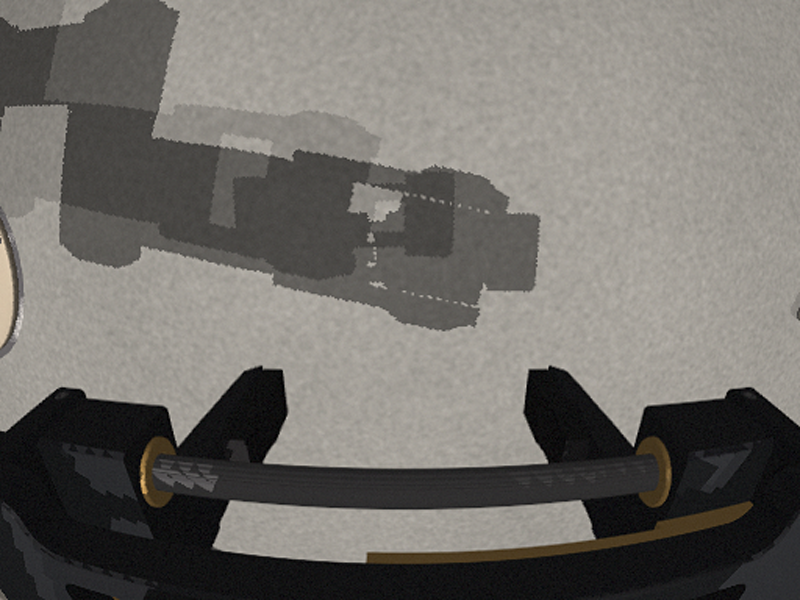

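The moves were refused because every key is needed in each row. The picture shows only bare bench, with the fingers filling its lower half. I'll aim for about 65 mm behind the seat along tool x.

>>> apply_moves(
  deltas=[
    {"ax": 0,"ay": 0,"az": -9.7,"tx": 13.6,"ty": -2.9,"tz": -2.5,"claw": 88},
    {"ax": 0,"ay": 0,"az": -9.7,"tx": 13.6,"ty": -2.9,"tz": -2.5,"claw": 88},
    {"ax": 0,"ay": 0,"az": -9.7,"tx": 13.6,"ty": -2.9,"tz": -2.5,"claw": 88},
    {"ax": 0,"ay": 0,"az": -9.7,"tx": 13.6,"ty": -2.9,"tz": -2.5,"claw": 88},
    {"ax": 0,"ay": 0,"az": -9.7,"tx": 13.6,"ty": -2.9,"tz": -2.5,"claw": 88},
    {"ax": 0,"ay": 0,"az": -9.7,"tx": 13.6,"ty": -2.9,"tz": -2.5,"claw": 88},
    {"ax": 0,"ay": 0,"az": -9.7,"tx": 13.6,"ty": -2.9,"tz": -2.5,"claw": 88},
    {"ax": 0,"ay": 0,"az": -9.7,"tx": 13.6,"ty": -2.9,"tz": -2.5,"claw": 88},
    {"ax": 0,"ay": 0,"az": -9.7,"tx": 13.6,"ty": -2.9,"tz": -2.5,"claw": 88},
    {"ax": 0,"ay": 0,"az": -9.7,"tx": 13.6,"ty": -2.9,"tz": -2.5,"claw": 88},
  ],
)

```text
clock: 1.2
eef_pos: [0.5196, -0.2714, 0.301]
tool_rot: [-3.141, -0.0, 1.827]
wrist_force: [-0.1, 0.7, 0.4]
width: 0.0878
grasp_force: 0.0
```

>>> apply_moves(
  deltas=[
    {"ax": 0,"ay": 0,"az": 0,"tx": 0,"ty": 0,"tz": 0,"claw": 88},
    {"ax": 0,"ay": 0,"az": 0,"tx": 0,"ty": 0,"tz": 0,"claw": 88},
    {"ax": 0,"ay": 0,"az": 0,"tx": 0,"ty": 0,"tz": 0,"claw": 88},
  ],
)

```text
clock: 1.5
eef_pos: [0.5191, -0.2721, 0.3013]
tool_rot: [-3.142, -0.0, 1.822]
wrist_force: [-0.2, 0.4, -0.2]
width: 0.0882
grasp_force: 0.0
```

```bash
python3 - <<'E'
from h import *
import pickle
o=arm.get_obs(); im=get_image("wrist"); pickle.dump((o,im),open("w1.pkl","wb"))
plan([.469,.2853,.16],79)
cv2.imwrite("pics/w2.png",cv2.resize(im["color"],(800,600),interpolation=cv2.INTER_CUBIC)[:,:,::-1])
E
```

```text
t [22.092  3.606  5.651] a [ 0.    -0.     3.176] clock 1.55 pos [ 0.5191 -0.2721  0.3013] rpy [180.    -0.   104.41] F [-0.2 -1.6  0.9] w 0.088
```

View pics/w2.png

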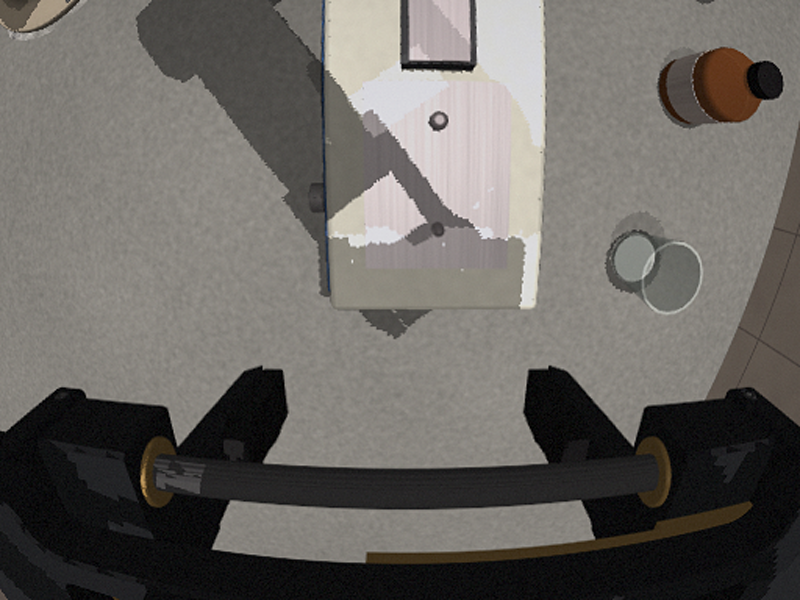

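The wrist view shows the thick pin at (438,120), the thin pin at (438,229) and the clamp slot at the top. I'll measure the pins here, and move towards the tray above the plate.

```bash
python3 - <<'E'
from h import *
import pickle
o,im=pickle.load(open("w1.pkl","rb")); s=.64
g=cv2.cvtColor(im["color"],cv2.COLOR_RGB2GRAY); big=cv2.resize(g,None,fx=4,fy=4,interpolation=cv2.INTER_CUBIC)
for u,v in((438,120),(438,229)):
    x,y=int(u*s*4),int(v*s*4); w=big[y-32:y+32,x-32:x+32]
    for th in(70,85,100):
        k,L,S,C=cv2.connectedComponentsWithStats((w<th).astype(np.uint8))
        for j in range(1,k):
            if 100<S[j,4]<1500:
                bb=S[j]; c=np.array([x-32+bb[0]+bb[2]/2-.5,y-32+bb[1]+bb[3]/2-.5]); uv=(c-1.5)/4; print(th,bb,uv,wpt(im,o,*uv,.083)[:2],wpt(im,o,*uv,.100)[:2])
    print(w[::4,::4])
E
```

```text
70 [  9  25  49  34 445] [280.125  78.75 ] [ 0.51723338 -0.16216632] [ 0.51638054 -0.16361417]
85 [  9  14  49  45 792] [280.125  77.375] [ 0.51680443 -0.1605214 ] [ 0.51597157 -0.16204584]
100 [   8   11   50   49 1079] [280.     77.125] [ 0.5165812  -0.16026231] [ 0.51575873 -0.16179881]
[[216 214 212 211 209 210 213 211 212 210 205 206 207 210 203 200]
 [215 216 212 211 207 209 218 217 221 221 211 210 209 211 202 201]
 [214 215 214 211 208 215 213 198 181 177 200 206 216 211 201 202]
 [215 214 215 213 216 208 154 120  88  84 127 135 182 220 206 201]
 [214 213 216 220 201 141  79  78  94  99  81  64  93 180 206 203]
 [214 216 217 194 132  83  82 113 147 157 150 115  73  86 163 205]
 [214 218 212 114  76  85 111 158 183 187 187 163 104  62 109 202]
 [214 218 219  72  73  92 139 181 185 178 178 185 125  79  84 201]
 [214 219 206  73  75  87 140 185 183 184 181 190 141  88  46 197]
 [216 221 124  63  75  69 108 169 182 186 189 182 126  81  55 197]
 [216 223 106  50  66  77  85 125 157 175 172 133  90  58 110 198]
 [215 220 204  72  52  68  72  79  99 117 110  84  68  67 157 200]
 [213
[... 824 characters left out ...]
  61  64  88  99  97  96  95]
 [ 95  99 100  96  74  58  64  67  68  67  60  77 106 111 112  97]
 [ 96  96  99  93  73  61  62  69  71  67  66  58 122 150 149 127]
 [ 96  96  99  90  72  67  66  69  74  74  69  54 105 136 140 143]
 [ 98  98  99  95  79  73  67  68  76  75  74  59  86 123 137 140]
 [ 95  98  98 101  91  77  69  66  78  81  72  53 106 135 139 141]
 [ 95  98  96  95 103  89  63  61  66  69  58  63 120 142 141 138]
 [ 97  99  98  94 118 125  93  66  59  59  65 108 137 141 139 139]
 [ 95  95 109 111 118 145 134 112 102 106 119 138 147 140 137 140]
 [ 96  93 119 139 135 144 148 144 137 144 145 144 143 138 136 139]
 [108 124 132 143 143 145 145 145 144 141 138 139 142 140 137 141]]
```

>>> apply_moves(
  deltas=[
    {"ax": 0,"ay": 0,"az": 3.17,"tx": 22.1,"ty": 3.6,"tz": 3,"claw": 40},
    {"ax": 0,"ay": 0,"az": 3.17,"tx": 22.1,"ty": 3.6,"tz": 3,"claw": 40},
    {"ax": 0,"ay": 0,"az": 3.17,"tx": 22.1,"ty": 3.6,"tz": 3,"claw": 40},
    {"ax": 0,"ay": 0,"az": 3.17,"tx": 22.1,"ty": 3.6,"tz": 3,"claw": 40},
    {"ax": 0,"ay": 0,"az": 3.17,"tx": 22.1,"ty": 3.6,"tz": 3,"claw": 40},
    {"ax": 0,"ay": 0,"az": 3.17,"tx": 22.1,"ty": 3.6,"tz": 3,"claw": 40},
    {"ax": 0,"ay": 0,"az": 3.17,"tx": 22.1,"ty": 3.6,"tz": 3,"claw": 40},
    {"ax": 0,"ay": 0,"az": 3.17,"tx": 22.1,"ty": 3.6,"tz": 3,"claw": 40},
    {"ax": 0,"ay": 0,"az": 3.17,"tx": 22.1,"ty": 3.6,"tz": 3,"claw": 40},
    {"ax": 0,"ay": 0,"az": 3.17,"tx": 22.1,"ty": 3.6,"tz": 3,"claw": 40},
  ],
)

```text
clock: 2.55
eef_pos: [0.4735, 0.2223, 0.235]
tool_rot: [3.141, -0.0, 1.38]
wrist_force: [0.2, 0.1, 0.2]
width: 0.04
grasp_force: 0.0
```

>>> apply_moves(
  deltas=[
    {"ax": 0,"ay": 0,"az": 0,"tx": 0,"ty": 0,"tz": 0,"claw": 40},
    {"ax": 0,"ay": 0,"az": 0,"tx": 0,"ty": 0,"tz": 0,"claw": 40},
    {"ax": 0,"ay": 0,"az": 0,"tx": 0,"ty": 0,"tz": 0,"claw": 40},
  ],
)

```text
clock: 2.85
eef_pos: [0.4743, 0.2195, 0.2352]
tool_rot: [3.141, 0.0, 1.38]
wrist_force: [0.4, -0.2, 0.3]
width: 0.0398
grasp_force: 0.0
```

```bash
python3 - <<'E'
from h import *
plan([.469,.2853,.1],79)
E
```

```text
t [ 2.543 -0.709  5.408] a [0.003 0.001 0.009] clock 2.85 pos [0.4743 0.2195 0.2352] rpy [1.7998e+02 1.0000e-02 7.9070e+01] F [ 0.4 -0.2  0.3] w 0.0398
```

```bash
python3 - <<'E'
from h import *
o=arm.get_obs(); im=get_image("wrist")
g=cv2.cvtColor(im["color"],cv2.COLOR_RGB2GRAY); big=cv2.resize(g,None,fx=4,fy=4,interpolation=cv2.INTER_CUBIC)
gt=[(0,42),(0,-42)]+[(a,b) for a in(-26,26) for b in(-34,0,34)]
k,L,S,C=cv2.connectedComponentsWithStats((big<150).astype(np.uint8))
for j in range(1,k):
    bb=S[j]
    if 300<bb[4]<8000 and .6<bb[2]/bb[3]<1.6 and bb[1]<1100:
        uv=(C[j]-1.5)/4; print(bb,uv.round(1),wpt(im,o,*uv,.018)[:2].round(4))
c=cv2.resize(im["color"],(800,600),interpolation=cv2.INTER_CUBIC); cv2.imwrite("pics/w3.png",c[:,:,::-1])
E
```

```text
[ 957  294   57   52 2058] [245.8  79.6] [0.4793 0.3264]
[1041  312   69   67 3437] [268.4  86.1] [0.5044 0.3134]
[ 862  314   66   68 3283] [223.3  86.7] [0.4511 0.3236]
[1340  352   40   53  930] [340.6  94.3] [0.5906 0.2895]
[ 861  425   70   68 3334] [223.6 114.5] [0.4445 0.29  ]
[1040  424   69   68 3460] [268.3 114. ] [0.4979 0.2798]
[551 463  37  38 728] [142.3 119.5] [0.3402 0.3084]
[650 571  33  31 565] [166.6 145.5] [0.3643 0.268 ]
[1325  623   44   43 1430] [336.1 160.6] [0.5726 0.2072]
[541 664  31  30 443] [139.2 168.8] [0.3181 0.2466]
[ 456  693   63   53 1081] [120.8 180.3] [0.2856 0.2372]
[1908  860  100   98 6602] [489.4 226.6] [0.8451 0.0487]
```

View pics/w3.png

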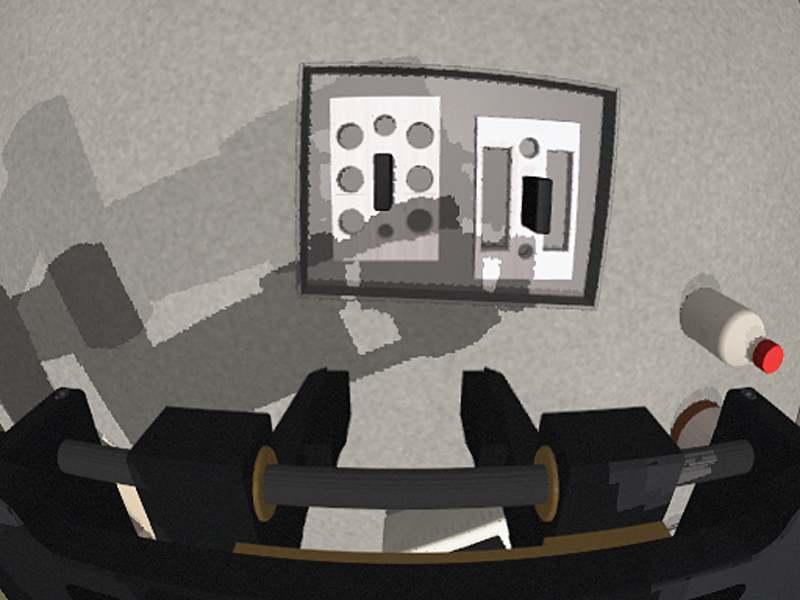

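The wrist view shows all the vial wells and the fin clearly at (383,182), and the plate yaw of about -10.9° agrees with the top view. Descending to grasp.

>>> apply_moves(
  deltas=[
    {"ax": 0,"ay": 0,"az": 0,"tx": 2.55,"ty": -0.67,"tz": 2,"claw": 40},
    {"ax": 0,"ay": 0,"az": 0,"tx": 2.55,"ty": -0.67,"tz": 4,"claw": 40},
    {"ax": 0,"ay": 0,"az": 0,"tx": 2.55,"ty": -0.67,"tz": 5.4,"claw": 40},
    {"ax": 0,"ay": 0,"az": 0,"tx": 2.55,"ty": -0.67,"tz": 5.6,"claw": 40},
    {"ax": 0,"ay": 0,"az": 0,"tx": 2.55,"ty": -0.67,"tz": 6.2,"claw": 40},
    {"ax": 0,"ay": 0,"az": 0,"tx": 2.55,"ty": -0.67,"tz": 7,"claw": 40},
    {"ax": 0,"ay": 0,"az": 0,"tx": 2.55,"ty": -0.67,"tz": 7.6,"claw": 40},
    {"ax": 0,"ay": 0,"az": 0,"tx": 2.55,"ty": -0.67,"tz": 8,"claw": 40},
    {"ax": 0,"ay": 0,"az": 0,"tx": 2.55,"ty": -0.67,"tz": 8.2,"claw": 40},
    {"ax": 0,"ay": 0,"az": 0,"tx": 2.55,"ty": -0.67,"tz": 8.28,"claw": 40},
  ],
)

```text
clock: 3.9
eef_pos: [0.4699, 0.2857, 0.028]
tool_rot: [3.141, -0.0, 1.381]
wrist_force: [-0.2, -0.0, -0.5]
width: 0.0401
grasp_force: 0.0
```

>>> apply_moves(
  deltas=[
    {"ax": 0,"ay": 0,"az": 0,"tx": 0,"ty": 0,"tz": 0,"claw": 40},
    {"ax": 0,"ay": 0,"az": 0,"tx": 0,"ty": 0,"tz": 0,"claw": 40},
    {"ax": 0,"ay": 0,"az": 0,"tx": 0,"ty": 0,"tz": 0,"claw": 20},
    {"ax": 0,"ay": 0,"az": 0,"tx": 0,"ty": 0,"tz": 0,"claw": 10},
    {"ax": 0,"ay": 0,"az": 0,"tx": 0,"ty": 0,"tz": 0,"claw": 4},
    {"ax": 0,"ay": 0,"az": 0,"tx": 0,"ty": 0,"tz": 0,"claw": 0},
    {"ax": 0,"ay": 0,"az": 0,"tx": 0,"ty": 0,"tz": 0,"claw": 0},
    {"ax": 0,"ay": 0,"az": 0,"tx": 0,"ty": 0,"tz": 0,"claw": 0},
    {"ax": 0,"ay": 0,"az": 0,"tx": 0,"ty": 0,"tz": 0,"claw": 0},
    {"ax": 0,"ay": 0,"az": 0,"tx": 0,"ty": 0,"tz": 0,"claw": 0},
  ],
)

```text
clock: 4.9
eef_pos: [0.4698, 0.2863, 0.0282]
tool_rot: [3.141, -0.0, 1.382]
wrist_force: [0.9, 0.5, 2.9]
width: 0.0119
grasp_force: 30.0
```

>>> apply_moves(
  deltas=[
    {"ax": 0,"ay": 0,"az": 0,"tx": 0,"ty": 0,"tz": -0.3,"claw": 0},
    {"ax": 0,"ay": 0,"az": 0,"tx": 0,"ty": 0,"tz": -0.8,"claw": 0},
    {"ax": 0,"ay": 0,"az": 0,"tx": 0,"ty": 0,"tz": -1.6,"claw": 0},
    {"ax": 0,"ay": 0,"az": 0,"tx": 0,"ty": 0,"tz": -2.6,"claw": 0},
    {"ax": 0,"ay": 0,"az": 0,"tx": 0,"ty": 0,"tz": -3.8,"claw": 0},
    {"ax": 0,"ay": 0,"az": 0,"tx": 0,"ty": 0,"tz": -5.0,"claw": 0},
    {"ax": 0,"ay": 0,"az": 0,"tx": 0,"ty": 0,"tz": -6.2,"claw": 0},
    {"ax": 0,"ay": 0,"az": 0,"tx": 0,"ty": 0,"tz": -7.2,"claw": 0},
    {"ax": 0,"ay": 0,"az": 0,"tx": 0,"ty": 0,"tz": -7.7,"claw": 0},
    {"ax": 0,"ay": 0,"az": 0,"tx": 0,"ty": 0,"tz": -7.8,"claw": 0},
  ],
)

```text
clock: 5.9
eef_pos: [0.4694, 0.2863, 0.2251]
tool_rot: [3.139, -0.001, 1.382]
wrist_force: [-0.7, 0.1, -4.3]
width: 0.0117
grasp_force: 30.0
```

```bash
python3 - <<'E'
from h import *
plan([.5259,-.2003,.22],104.5)
E
```

```text
t [-18.693   5.878   0.191] a [ 0.018 -0.006 -3.167] clock 5.9 pos [0.4694 0.2863 0.2251] rpy [ 1.7987e+02 -8.0000e-02  7.9170e+01] F [-0.7  0.1 -4.3] w 0.0117
```

>>> apply_moves(
  deltas=[
    {"ax": 0,"ay": 0,"az": -0.1,"tx": -0.56,"ty": 0.18,"tz": 0,"claw": 0},
    {"ax": 0,"ay": 0,"az": -0.32,"tx": -1.87,"ty": 0.59,"tz": 0,"claw": 0},
    {"ax": 0,"ay": 0,"az": -0.6,"tx": -3.55,"ty": 1.12,"tz": 0,"claw": 0},
    {"ax": 0,"ay": 0,"az": -0.92,"tx": -5.42,"ty": 1.7,"tz": 0,"claw": 0},
    {"ax": 0,"ay": 0,"az": -1.24,"tx": -7.3,"ty": 2.29,"tz": 0,"claw": 0},
    {"ax": 0,"ay": 0,"az": -1.55,"tx": -9.16,"ty": 2.88,"tz": 0,"claw": 0},
    {"ax": 0,"ay": 0,"az": -1.87,"tx": -11.03,"ty": 3.47,"tz": 0,"claw": 0},
    {"ax": 0,"ay": 0,"az": -2.19,"tx": -12.9,"ty": 4.06,"tz": 0,"claw": 0},
    {"ax": 0,"ay": 0,"az": -2.5,"tx": -14.77,"ty": 4.64,"tz": 0,"claw": 0},
    {"ax": 0,"ay": 0,"az": -2.8,"tx": -16.45,"ty": 5.17,"tz": 0,"claw": 0},
  ],
)

```text
clock: 6.9
eef_pos: [0.5184, -0.144, 0.2224]
tool_rot: [-3.14, -0.001, 1.774]
wrist_force: [1.0, 0.2, -3.6]
width: 0.0119
grasp_force: 30.0
```

```bash
python3 - <<'E'
from h import *
plan([.5259,-.2003,.22],104.5)
E
```

```text
t [-2.265 -0.158  0.092] a [-0.01  -0.009 -0.36 ] clock 6.9 pos [ 0.5184 -0.144   0.2224] rpy [-1.7992e+02 -7.0000e-02  1.0162e+02] F [ 1.   0.2 -3.6] w 0.0119
```

>>> apply_moves(
  deltas=[
    {"ax": 0,"ay": 0,"az": -0.2,"tx": -1.2,"ty": -0.08,"tz": 0,"claw": 0},
    {"ax": 0,"ay": 0,"az": -0.32,"tx": -2.0,"ty": -0.14,"tz": 0,"claw": 0},
    {"ax": 0,"ay": 0,"az": -0.36,"tx": -2.27,"ty": -0.16,"tz": 0,"claw": 0},
    {"ax": 0,"ay": 0,"az": -0.36,"tx": -2.27,"ty": -0.16,"tz": 0,"claw": 0},
    {"ax": 0,"ay": 0,"az": -0.36,"tx": -2.27,"ty": -0.16,"tz": 0,"claw": 0},
    {"ax": 0,"ay": 0,"az": -0.36,"tx": -2.27,"ty": -0.16,"tz": 0,"claw": 0},
  ],
)

```text
clock: 7.5
eef_pos: [0.5264, -0.1972, 0.2231]
tool_rot: [-3.141, -0.001, 1.824]
wrist_force: [0.3, -0.2, -3.1]
width: 0.0117
grasp_force: 30.0
```

```bash
python3 - <<'E'
from h import *
plan([.5259,-.2003,.22],104.5)
for n in("top","side"):
    im=get_image(n); c=im["color"]
    if n=="top":
        import pickle; pickle.dump(im,open("top2.pkl","wb"))
        a=cv2.resize(c[170:320,240:440],(800,600),interpolation=cv2.INTER_CUBIC)
        cv2.imwrite("pics/t2.png",a[:,:,::-1])
    else:
        import pickle; pickle.dump(im,open("side2.pkl","wb"))
        cv2.imwrite("pics/s2.png",cv2.resize(c[60:260,230:430],(600,600),interpolation=cv2.INTER_CUBIC)[:,:,::-1])
E
```

```text
t [-0.117 -0.052  0.122] a [-0.001 -0.004 -0.   ] clock 7.5 pos [ 0.5264 -0.1972  0.2231] rpy [-1.7999e+02 -3.0000e-02  1.0450e+02] F [ 0.3 -0.2 -3.1] w 0.0117
```

View pics/s2.png

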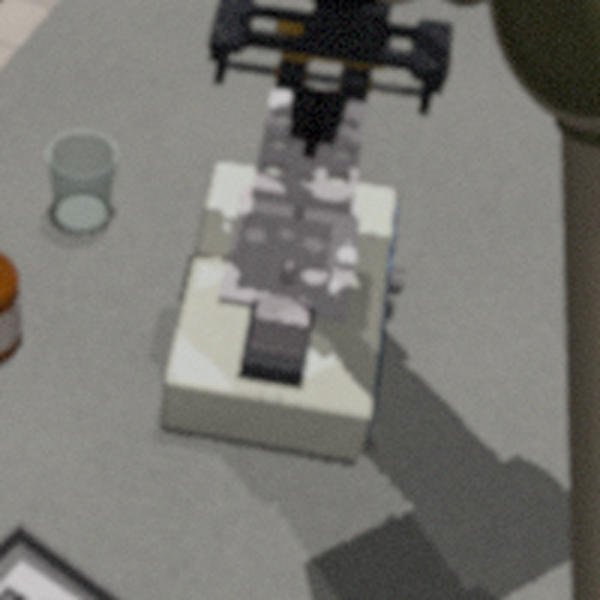

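View pics/t2.png

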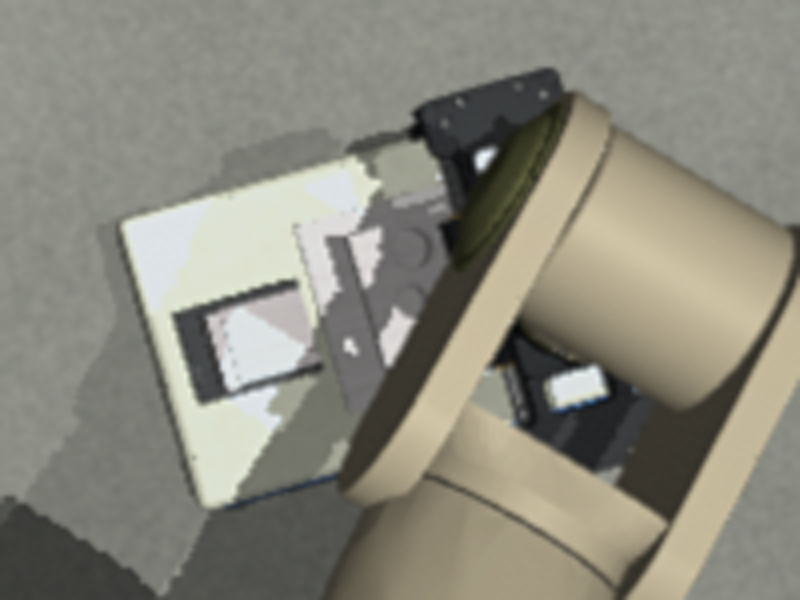

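The top view shows the held plate over the platform: one well at about (410,245) in the crop and part of the big hole at (413,298). The side view shows it held level. I'll compare this with the prediction from the tool pose.

```bash
python3 - <<'E'
from h import *
import pickle
im=pickle.load(open("top2.pkl","rb")); P=np.array([.5264,-.1972,.2231-.024]); th=np.radians(14.5)
ex=np.array([np.cos(th),np.sin(th),0]); ey=np.array([-np.sin(th),np.cos(th),0])
def px(a,b,z): u,v=proj(im,P+ex*a+ey*(b-.0011)+[0,0,z]); return ((u-240)*4,(v-170)*4)
for n,a in dict(well=(.027,.034,.014),big=(0,.042,.014),c1=(.042,.065,.014),c2=(-.042,.065,.014),c1b=(.042,.065,0)).items(): print(n,np.round(px(*a),1))
g=cv2.cvtColor(im["color"],cv2.COLOR_RGB2GRAY)
b=cv2.resize(g[170:320,240:440],(800,600),interpolation=cv2.INTER_CUBIC)
print(b[205:345:10,300:450:6])
E
```

```text
well [411.  244.1]
big [411.2 297.7]
c1 [346.6 232.5]
c2 [392.3 387.1]
c1b [342.5 233.6]
[[223 223 223 223 222 224 225 225 226 221 226 206 122 109 110 115 151 152
  135 114 113 108 115 144 137]
 [223 223 223 223 222 221 222 212 218 223 211 128 107 110 108 108 107 107
  107 109 109 109 116 108 103]
 [200 221 218 220 220 219 219 220 221 212 129 107 121 135 112 109 108 107
  105 103 106 107 109  68  26]
 [203 220 219 220 201 168 169 167 168 176 196 219 224 212 123 106 107 113
  112 107  91  87 105 107  34]
 [188 220 221 222 196 117 110 107 115 209 219 215 218 151 106 104 110 110
  108 108 111  87  90 106  68]
 [192 205 222 220 227 154 110 112  92 174 220 218 221 209 123 105 104 106
  107 109 111  83  95 108  94]
 [222 183 218 220 221 214 124 108 106 109 206 215 213 135 104 108 106 104
  107 108  95 100 108 109  93]
 [223 198 201 218 217 213 154 106 110 101 165 222 182 107 109 111 111 110
  110 109 109 108 108  93  57]
 [183 219 190 218 220 221 195 119 111 107 118 191 132 109 110 109 108 107
  101  95 100 109  95  58  55]
 [201 222 191 205 223 207 119 106 109 109  93  93 109 109 108 109 106 110
  112 113  97  81  61  54  55]
 [185 214 223 179 181 111 107 109 109 110 107  84 107 112 110 113 126 110
  110 113 104  64  54  56  54]
 [185 195 227 149 135 111 112 112 113 113 113  95  93 111 107 134 216 183
  142 113  66  54  54  56  56]
 [187 188 210 141  99 112 112 112 113 112 113 109  90 105 122 206 220 218
  205 106  53  55  55  55  55]
 [185 185 154 110 105 107 110 110 122 112 110 111  91 118 216 214 214 208
  118  52  55  55  55  54  49]]
```

The prediction matches to within 1 mm, so I'll trust the top camera's seat position. Lowering to just above the pins.

>>> apply_moves(
  deltas=[
    {"ax": 0,"ay": 0,"az": 0,"tx": -0.06,"ty": -0.05,"tz": 0.3,"claw": 0},
    {"ax": 0,"ay": 0,"az": 0,"tx": -0.06,"ty": -0.05,"tz": 0.9,"claw": 0},
    {"ax": 0,"ay": 0,"az": 0,"tx": -0.06,"ty": -0.05,"tz": 1.6,"claw": 0},
    {"ax": 0,"ay": 0,"az": 0,"tx": -0.06,"ty": -0.05,"tz": 2.3,"claw": 0},
    {"ax": 0,"ay": 0,"az": 0,"tx": -0.06,"ty": -0.05,"tz": 2.9,"claw": 0},
    {"ax": 0,"ay": 0,"az": 0,"tx": -0.06,"ty": -0.05,"tz": 3.3,"claw": 0},
    {"ax": 0,"ay": 0,"az": 0,"tx": -0.06,"ty": -0.05,"tz": 3.55,"claw": 0},
    {"ax": 0,"ay": 0,"az": 0,"tx": -0.06,"ty": -0.05,"tz": 3.64,"claw": 0},
    {"ax": 0,"ay": 0,"az": 0,"tx": -0.06,"ty": -0.05,"tz": 3.64,"claw": 0},
    {"ax": 0,"ay": 0,"az": 0,"tx": -0.06,"ty": -0.05,"tz": 3.64,"claw": 0},
  ],
)

```text
clock: 8.6
eef_pos: [0.526, -0.2003, 0.1326]
tool_rot: [3.141, 0.001, 1.823]
wrist_force: [-0.7, 0.3, -4.1]
width: 0.012
grasp_force: 30.0
```

```bash
python3 - <<'E'
from h import *
plan([.5256,-.1990,.132],104.5)
E
```

```text
t [ 0.055 -0.001  0.024] a [ 0.006  0.006 -0.008] clock 8.6 pos [ 0.526  -0.2003  0.1326] rpy [1.7995e+02 5.0000e-02 1.0444e+02] F [-0.7  0.3 -4.1] w 0.012
```

>>> apply_moves(
  deltas=[
    {"ax": 0,"ay": 0,"az": 0,"tx": 0.05,"ty": 0,"tz": 0,"claw": 0},
    {"ax": 0,"ay": 0,"az": 0,"tx": 0.05,"ty": 0,"tz": 0.1,"claw": 0},
    {"ax": 0,"ay": 0,"az": 0,"tx": 0.05,"ty": 0,"tz": 0.2,"claw": 0},
    {"ax": 0,"ay": 0,"az": 0,"tx": 0.05,"ty": 0,"tz": 0.28,"claw": 0},
    {"ax": 0,"ay": 0,"az": 0,"tx": 0.05,"ty": 0,"tz": 0.34,"claw": 0},
    {"ax": 0,"ay": 0,"az": 0,"tx": 0.05,"ty": 0,"tz": 0.34,"claw": 0},
  ],
)

```text
clock: 9.2
eef_pos: [0.5253, -0.1989, 0.1232]
tool_rot: [-3.141, -0.0, 1.823]
wrist_force: [0.7, 0.4, -3.3]
width: 0.0121
grasp_force: 30.0
```

>>> apply_moves(
  deltas=[
    {"ax": 0,"ay": 0,"az": 0,"tx": 0,"ty": 0,"tz": 0.08,"claw": 0},
    {"ax": 0,"ay": 0,"az": 0,"tx": 0,"ty": 0,"tz": 0.16,"claw": 0},
    {"ax": 0,"ay": 0,"az": 0,"tx": 0,"ty": 0,"tz": 0.22,"claw": 0},
    {"ax": 0,"ay": 0,"az": 0,"tx": 0,"ty": 0,"tz": 0.22,"claw": 0},
  ],
)

```text
clock: 9.6
eef_pos: [0.5255, -0.1991, 0.1179]
tool_rot: [3.141, 0.0, 1.823]
wrist_force: [1.8, -1.2, -4.2]
width: 0.0114
grasp_force: 30.0
```

>>> apply_moves(
  deltas=[
    {"ax": 0,"ay": 0,"az": 0,"tx": 0,"ty": 0,"tz": 0.08,"claw": 0},
    {"ax": 0,"ay": 0,"az": 0,"tx": 0,"ty": 0,"tz": 0.16,"claw": 0},
    {"ax": 0,"ay": 0,"az": 0,"tx": 0,"ty": 0,"tz": 0.24,"claw": 0},
    {"ax": 0,"ay": 0,"az": 0,"tx": 0,"ty": 0,"tz": 0.3,"claw": 0},
    {"ax": 0,"ay": 0,"az": 0,"tx": 0,"ty": 0,"tz": 0.3,"claw": 0},
  ],
)

```text
clock: 10.1
eef_pos: [0.5255, -0.1991, 0.1104]
tool_rot: [3.141, 0.0, 1.823]
wrist_force: [2.4, -2.0, -4.9]
width: 0.0118
grasp_force: 30.0
```

>>> apply_moves(
  deltas=[
    {"ax": 0,"ay": 0,"az": 0,"tx": -0.02,"ty": 0.01,"tz": 0.06,"claw": 0},
    {"ax": 0,"ay": 0,"az": 0,"tx": -0.02,"ty": 0.01,"tz": 0.1,"claw": 0},
    {"ax": 0,"ay": 0,"az": 0,"tx": -0.02,"ty": 0.01,"tz": 0.13,"claw": 0},
    {"ax": 0,"ay": 0,"az": 0,"tx": -0.02,"ty": 0.01,"tz": 0.16,"claw": 0},
    {"ax": 0,"ay": 0,"az": 0,"tx": -0.02,"ty": 0.01,"tz": 0.16,"claw": 0},
  ],
)

```text
clock: 10.6
eef_pos: [0.5256, -0.1993, 0.1072]
tool_rot: [3.142, 0.0, 1.823]
wrist_force: [-2.7, 0.6, 5.0]
width: 0.0115
grasp_force: 30.0
```

It is seated: z matches the grasp offset and the contact is light. Releasing and going up.

>>> apply_moves(
  deltas=[
    {"ax": 0,"ay": 0,"az": 0,"tx": 0,"ty": 0,"tz": 0,"claw": 16},
    {"ax": 0,"ay": 0,"az": 0,"tx": 0,"ty": 0,"tz": 0,"claw": 30},
    {"ax": 0,"ay": 0,"az": 0,"tx": 0,"ty": 0,"tz": 0,"claw": 36},
    {"ax": 0,"ay": 0,"az": 0,"tx": 0,"ty": 0,"tz": 0,"claw": 36},
    {"ax": 0,"ay": 0,"az": 0,"tx": 0,"ty": 0,"tz": -0.3,"claw": 36},
    {"ax": 0,"ay": 0,"az": 0,"tx": 0,"ty": 0,"tz": -1,"claw": 36},
    {"ax": 0,"ay": 0,"az": 0,"tx": 0,"ty": 0,"tz": -2,"claw": 36},
    {"ax": 0,"ay": 0,"az": 0,"tx": 0,"ty": 0,"tz": -4,"claw": 36},
    {"ax": 0,"ay": 0,"az": 0,"tx": 0,"ty": 0,"tz": -6,"claw": 20},
    {"ax": 0,"ay": 0,"az": 0,"tx": 0,"ty": 0,"tz": -7.6,"claw": 0},
  ],
)

```text
clock: 11.6
eef_pos: [0.5257, -0.1992, 0.3002]
tool_rot: [3.139, 0.002, 1.823]
wrist_force: [-0.1, -0.5, -0.4]
width: 0.022
grasp_force: 0.0
```

>>> apply_moves(
  deltas=[
    {"ax": 0,"ay": 0,"az": 0,"tx": -1,"ty": 0,"tz": 0,"claw": 0},
    {"ax": 0,"ay": 0,"az": 0,"tx": -2.4,"ty": 0,"tz": 0,"claw": 0},
    {"ax": 0,"ay": 0,"az": 0,"tx": -2.4,"ty": 0,"tz": 0,"claw": 0},
    {"ax": 0,"ay": 0,"az": 0,"tx": -2.4,"ty": 0,"tz": 0,"claw": 0},
    {"ax": 0,"ay": 0,"az": 0,"tx": -2.4,"ty": 0,"tz": 0,"claw": 0},
  ],
)

```text
clock: 12.1
eef_pos: [0.5406, -0.2568, 0.2968]
tool_rot: [3.142, -0.0, 1.823]
wrist_force: [0.7, 0.2, 1.0]
width: 0.0006
grasp_force: 0.0
```

```bash
python3 - <<'E'
from h import *
import pickle
plan([.49,-.06,.3],104.5)
o=arm.get_obs(); im=get_image("wrist"); pickle.dump((o,im),open("w4.pkl","wb"))
s=get_image("side"); pickle.dump(s,open("side3.pkl","wb"))
a=cv2.resize(im["color"][0:150,180:380],(800,600),interpolation=cv2.INTER_CUBIC)
x,y=[int(t) for t in proj(s,[.49,-.1,.1])]; print(x,y)
b=cv2.resize(s["color"][y-45:y+45,x-40:x+40],(534,600),interpolation=cv2.INTER_CUBIC); a=a[:,:,:]
c=np.hstack([cv2.resize(a,(440,330)),cv2.resize(b,(356,330)) if 0 else cv2.resize(b,(293,330))]); cv2.imwrite("pics/c3.png",c[:,:,::-1])
E
```

```text
t [ 8.126e+00  8.000e-03 -1.280e-01] a [ 0.    -0.002 -0.004] clock 12.1 pos [ 0.5406 -0.2568  0.2968] rpy [ 1.8000e+02 -1.0000e-02  1.0446e+02] F [0.7 0.2 1. ] w 0.0006
326 166
```

View pics/c3.png

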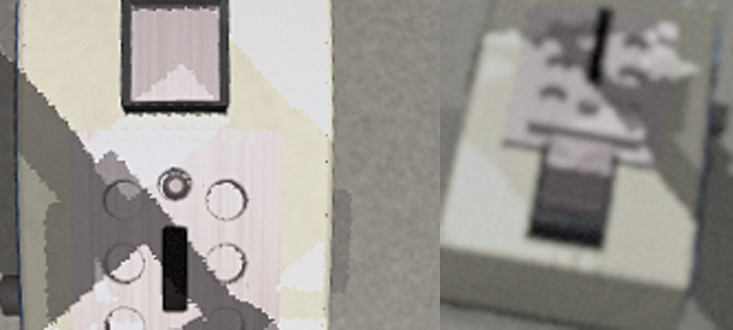

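The left (wrist) crop shows the plate seated, with the thick pin centred in the big hole at (175,183). The right (side) crop shows the clamp on its guide block at about (575,190). Now I'll locate the clamp features in heater coordinates.

```bash
python3 - <<'E'
from h import *
import pickle
im=pickle.load(open("top.pkl","rb")); s=pickle.load(open("side3.pkl","rb")); S=np.array([.5257,-.1998,.083]); th=np.radians(14.5)
ex=np.array([np.cos(th),np.sin(th),0]); ey=np.array([-np.sin(th),np.cos(th),0])
W=lambda a,b,z: S+ex*a+ey*b+[0,0,z]
g=cv2.cvtColor(im["color"],cv2.COLOR_RGB2GRAY); gs=cv2.cvtColor(s["color"],cv2.COLOR_RGB2GRAY)
def samp(g,im,z,a):
    q=[proj(im,W(a,b/1000,z)) for b in range(70,176,3)]
    return [int(g[int(round(v)),int(round(u))]) for u,v in q]
print(list(range(70,176,3)))
for z in(.0,.016,.0605): print(z,"top",samp(g,im,z,0),"\n side",samp(gs,s,z,0))
E
```

```text
[70, 73, 76, 79, 82, 85, 88, 91, 94, 97, 100, 103, 106, 109, 112, 115, 118, 121, 124, 127, 130, 133, 136, 139, 142, 145, 148, 151, 154, 157, 160, 163, 166, 169, 172, 175]
0.0 top [212, 167, 203, 213, 211, 210, 211, 210, 211, 212, 211, 211, 212, 211, 212, 212, 212, 212, 212, 211, 211, 212, 214, 193, 54, 63, 67, 72, 80, 94, 168, 209, 212, 205, 171, 84] 
 side [172, 169, 169, 164, 157, 153, 141, 114, 114, 87, 85, 88, 84, 87, 87, 86, 82, 87, 89, 79, 79, 69, 60, 67, 62, 51, 41, 29, 29, 25, 38, 99, 158, 187, 196, 194]
0.016 top [212, 195, 167, 209, 213, 210, 211, 211, 210, 212, 211, 211, 212, 212, 212, 211, 212, 212, 212, 211, 206, 201, 212, 186, 81, 54, 65, 72, 80, 72, 94, 209, 212, 213, 205, 84] 
 side [119, 115, 115, 147, 169, 172, 169, 164, 164, 157, 153, 141, 114, 87, 87, 85, 88, 84, 87, 86, 86, 82, 87, 89, 79, 69, 60, 67, 67, 62, 51, 41, 29, 25, 38, 99]
0.0605 top [212, 212, 212, 212, 161, 209, 213, 211, 211, 211, 211, 212, 211, 212, 212, 212, 212, 212, 212, 212, 212, 212, 178, 211, 213, 179, 49, 65, 66, 79, 72, 132, 206, 213, 211, 200] 
 side [154, 164, 162, 149, 149, 126, 103, 109, 144, 178, 178, 193, 189, 161, 119, 115, 147, 147, 166, 172, 169, 164, 157, 153, 153, 141, 114, 87, 85, 88, 84, 83, 86, 82, 82, 87]
```

Both views put the tab's outer top edge at about y = +145 mm from the seat. I'll move beyond it with the fingers closed and then go down.

>>> apply_moves(
  deltas=[
    {"ax": 0,"ay": 0,"az": 0,"tx": 1.5,"ty": 0,"tz": 0,"claw": 0},
    {"ax": 0,"ay": 0,"az": 0,"tx": 3.3,"ty": 0,"tz": 0,"claw": 0},
    {"ax": 0,"ay": 0,"az": 0,"tx": 5.1,"ty": 0,"tz": 0,"claw": 0},
    {"ax": 0,"ay": 0,"az": 0,"tx": 6.9,"ty": 0,"tz": 0,"claw": 0},
    {"ax": 0,"ay": 0,"az": 0,"tx": 8.5,"ty": 0,"tz": 0,"claw": 0},
    {"ax": 0,"ay": 0,"az": 0,"tx": 9.5,"ty": 0,"tz": 0,"claw": 0},
    {"ax": 0,"ay": 0,"az": 0,"tx": 9.5,"ty": 0,"tz": 0,"claw": 0},
    {"ax": 0,"ay": 0,"az": 0,"tx": 9.5,"ty": 0,"tz": 1.5,"claw": 0},
    {"ax": 0,"ay": 0,"az": 0,"tx": 9.5,"ty": 0,"tz": 3,"claw": 0},
    {"ax": 0,"ay": 0,"az": 0,"tx": 9.5,"ty": 0,"tz": 4.5,"claw": 0},
  ],
)

```text
clock: 13.2
eef_pos: [0.4816, -0.028, 0.183]
tool_rot: [3.141, 0.001, 1.823]
wrist_force: [1.1, 0.0, -0.3]
width: 0.0004
grasp_force: 0.0
```

```bash
python3 - <<'E'
from h import *
plan([.4811,-.0275,.118],104.5)
E
```

```text
t [ 0.025 -0.016  2.601] a [ 0.008  0.007 -0.007] clock 13.2 pos [ 0.4816 -0.028   0.183 ] rpy [1.7994e+02 5.0000e-02 1.0444e+02] F [ 1.1  0.  -0.3] w 0.0004
```

>>> apply_moves(
  deltas=[
    {"ax": 0,"ay": 0,"az": 0,"tx": 0,"ty": 0,"tz": 1,"claw": 0},
    {"ax": 0,"ay": 0,"az": 0,"tx": 0,"ty": 0,"tz": 2,"claw": 0},
    {"ax": 0,"ay": 0,"az": 0,"tx": 0,"ty": 0,"tz": 2.6,"claw": 0},
    {"ax": 0,"ay": 0,"az": 0,"tx": 0,"ty": 0,"tz": 2.6,"claw": 0},
    {"ax": 0,"ay": 0,"az": 0,"tx": -0.4,"ty": 0,"tz": 2.6,"claw": 0},
    {"ax": 0,"ay": 0,"az": 0,"tx": -0.7,"ty": 0,"tz": 2.6,"claw": 0},
    {"ax": 0,"ay": 0,"az": 0,"tx": -1.0,"ty": 0,"tz": 2.6,"claw": 0},
    {"ax": 0,"ay": 0,"az": 0,"tx": -1.3,"ty": 0,"tz": 2.6,"claw": 0},
  ],
)

```text
clock: 14.0
eef_pos: [0.4901, -0.0596, 0.1198]
tool_rot: [3.14, 0.0, 1.822]
wrist_force: [0.9, 3.1, 3.3]
width: 0.0004
grasp_force: 1.8
```

>>> apply_moves(
  deltas=[
    {"ax": 0,"ay": 0,"az": 0,"tx": -0.25,"ty": 0,"tz": 0,"claw": 0},
    {"ax": 0,"ay": 0,"az": 0,"tx": -0.5,"ty": 0,"tz": 0,"claw": 0},
    {"ax": 0,"ay": 0,"az": 0,"tx": -0.75,"ty": 0,"tz": 0,"claw": 0},
    {"ax": 0,"ay": 0,"az": 0,"tx": -0.9,"ty": 0,"tz": 0,"claw": 0},
    {"ax": 0,"ay": 0,"az": 0,"tx": -1.0,"ty": 0,"tz": 0,"claw": 0},
  ],
)

```text
clock: 14.5
eef_pos: [0.4954, -0.0815, 0.1191]
tool_rot: [-3.142, -0.005, 1.822]
wrist_force: [-1.4, 23.0, 11.4]
width: 0.0007
grasp_force: 11.8
```

>>> apply_moves(
  deltas=[
    {"ax": 0,"ay": 0,"az": 0,"tx": 0,"ty": 0,"tz": 0,"claw": 0},
    {"ax": 0,"ay": 0,"az": 0,"tx": -0.04,"ty": 0,"tz": 0,"claw": 0},
    {"ax": 0,"ay": 0,"az": 0,"tx": -0.08,"ty": 0,"tz": 0,"claw": 0},
  ],
)

```text
clock: 14.8
eef_pos: [0.4953, -0.0815, 0.1191]
tool_rot: [-3.141, -0.008, 1.823]
wrist_force: [-1.8, 27.4, 13.0]
width: 0.0003
grasp_force: 13.8
```

```bash
python3 - <<'E'
from h import *
import pickle
plan([.4811,-.0275,.118],104.5)
s=get_image("side"); pickle.dump(s,open("side4.pkl","wb"))
o=arm.get_obs(); w=get_image("wrist"); pickle.dump((o,w),open("w5.pkl","wb"))
a=cv2.resize(s["color"][100:220,270:390],(400,400),interpolation=cv2.INTER_CUBIC)
b=cv2.resize(w["color"][100:384,110:400],(400,400),interpolation=cv2.INTER_CUBIC)
cv2.imwrite("pics/c4.png",np.hstack([a,b])[:,:,::-1])
E
```

```text
t [ 2.235 -0.011  0.061] a [-0.002 -0.055 -0.005] clock 14.8 pos [ 0.4953 -0.0815  0.1191] rpy [-179.98   -0.44  104.46] F [-1.8 27.4 13. ] w 0.0003
```

View pics/c4.png

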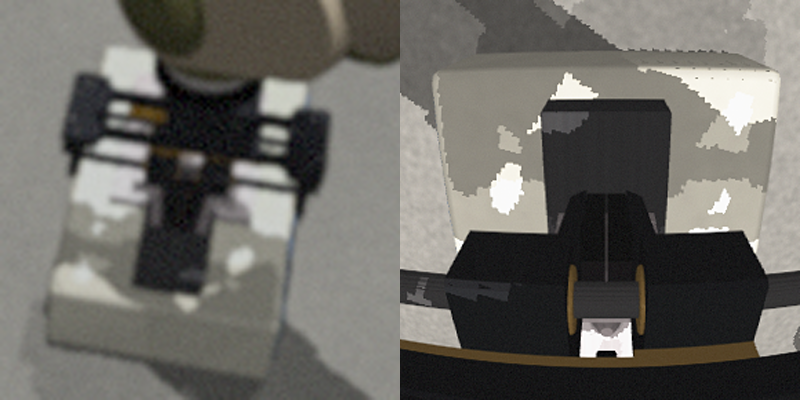

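The crops show the closed fingers against the clamp tab, with the clamp pushed well in. The TCP stopped while the force rose to 27 N, which points to the end stop. I'll back off and check numerically from the same wrist pose as before.

>>> apply_moves(
  deltas=[
    {"ax": 0,"ay": 0,"az": 0,"tx": 0.4,"ty": 0,"tz": 0,"claw": 0},
    {"ax": 0,"ay": 0,"az": 0,"tx": 1.2,"ty": 0,"tz": 0,"claw": 0},
    {"ax": 0,"ay": 0,"az": 0,"tx": 2.0,"ty": 0,"tz": 0,"claw": 0},
    {"ax": 0,"ay": 0,"az": 0,"tx": 2.3,"ty": 0,"tz": 0,"claw": 0},
    {"ax": 0,"ay": 0,"az": 0,"tx": 2.3,"ty": 0,"tz": -1.2,"claw": 0},
    {"ax": 0,"ay": 0,"az": 0,"tx": 2.3,"ty": 0,"tz": -3,"claw": 0},
    {"ax": 0,"ay": 0,"az": 0,"tx": 2.3,"ty": 0,"tz": -5,"claw": 0},
    {"ax": 0,"ay": 0,"az": 0,"tx": 2.3,"ty": 0,"tz": -6.5,"claw": 0},
    {"ax": 0,"ay": 0,"az": 0,"tx": 2.3,"ty": 0,"tz": -7.1,"claw": 0},
    {"ax": 0,"ay": 0,"az": 0,"tx": 2.3,"ty": 0,"tz": -7.1,"claw": 0},
  ],
)

```text
clock: 15.9
eef_pos: [0.4827, -0.0302, 0.2984]
tool_rot: [3.138, 0.003, 1.822]
wrist_force: [0.7, -0.4, -0.3]
width: 0.0009
grasp_force: 0.0
```

```bash
python3 - <<'E'
from h import *
plan([.5406,-.2568,.2968],104.46)
E
```

```text
t [-9.355 -0.013  0.094] a [ 0.026  0.022 -0.006] clock 15.9 pos [ 0.4827 -0.0302  0.2984] rpy [179.79   0.18 104.41] F [ 0.7 -0.4 -0.3] w 0.0009
```

>>> apply_moves(
  deltas=[
    {"ax": 0,"ay": 0,"az": 0,"tx": -1.5,"ty": 0,"tz": 0,"claw": 0},
    {"ax": 0,"ay": 0,"az": 0,"tx": -3.3,"ty": 0,"tz": 0,"claw": 0},
    {"ax": 0,"ay": 0,"az": 0,"tx": -5.1,"ty": 0,"tz": 0,"claw": 0},
    {"ax": 0,"ay": 0,"az": 0,"tx": -6.9,"ty": 0,"tz": 0,"claw": 0},
    {"ax": 0,"ay": 0,"az": 0,"tx": -8.5,"ty": 0,"tz": 0,"claw": 0},
    {"ax": 0,"ay": 0,"az": 0,"tx": -9.35,"ty": 0,"tz": 0,"claw": 0},
    {"ax": 0,"ay": 0,"az": 0,"tx": -9.35,"ty": 0,"tz": 0,"claw": 0},
    {"ax": 0,"ay": 0,"az": 0,"tx": -9.35,"ty": 0,"tz": 0,"claw": 0},
    {"ax": 0,"ay": 0,"az": 0,"tx": -9.35,"ty": 0,"tz": 0,"claw": 0},
  ],
)

```text
clock: 16.8
eef_pos: [0.5401, -0.2548, 0.2961]
tool_rot: [-3.141, -0.001, 1.824]
wrist_force: [0.8, -0.4, -0.3]
width: 0.0003
grasp_force: 0.0
```

```bash
python3 - <<'E'
from h import *
import pickle
o=arm.get_obs(); w=get_image("wrist"); s=get_image("side"); o0,w0=pickle.load(open("w4.pkl","rb"))
print(o["eef_pos"].round(4))
S=np.array([.5257,-.1998,.083]); th=np.radians(14.5); ex=np.array([np.cos(th),np.sin(th),0]); ey=np.array([-np.sin(th),np.cos(th),0])
W=lambda a,b,z: S+ex*a+ey*b+[0,0,z]
gs=cv2.cvtColor(s["color"],cv2.COLOR_RGB2GRAY)
bs=list(range(85,176,3)); print(bs)
print("side z=.0605",[int(gs[int(round(v)),int(round(u))]) for u,v in (proj(s,W(0,b/1000,.0605)) for b in bs)])
A=cv2.cvtColor(w["color"],cv2.COLOR_RGB2GRAY); B=cv2.cvtColor(w0["color"],cv2.COLOR_RGB2GRAY)
# rows 0..70 along clamp columns: world y(heater) at tongue-top height and grey before/after
for c in(252,260,268):
    for r in range(4,66,2):
        p=wpt(w,o,c,r,.083+.0245)-S; print(c,r,"a %.0f b %.0f"%(1e3*p@ex,1e3*p@ey),B[r,c],A[r,c]) if c==260 or abs(int(B[r,c])-int(A[r,c]))>40 else 0
E
```

```text
[ 0.5401 -0.2548  0.2961]
[85, 88, 91, 94, 97, 100, 103, 106, 109, 112, 115, 118, 121, 124, 127, 130, 133, 136, 139, 142, 145, 148, 151, 154, 157, 160, 163, 166, 169, 172, 175]
side z=.0605 [137, 152, 167, 173, 168, 168, 164, 161, 155, 132, 101, 82, 82, 85, 80, 86, 83, 83, 84, 84, 84, 84, 75, 63, 64, 67, 68, 69, 71, 71, 64]
252 4 a -8 b 136 188 65
252 6 a -8 b 134 178 68
252 8 a -8 b 131 177 69
252 10 a -8 b 129 180 66
252 12 a -8 b 126 179 67
252 14 a -8 b 124 179 70
252 24 a -8 b 112 182 50
252 26 a -8 b 109 180 57
252 28 a -8 b 107 183 56
252 30 a -8 b 104 182 52
252 46 a -8 b 86 50 214
252 48 a -8 b 83 29 214
252 50 a -8 b 81 21 214
260 4 a 1 b 136 175 72
260 6 a 1 b 134 184 69
260 8 a 1 b 131 185 68
260 10 a 1 b 129 184 67
260 12 a 1 b 126 188 69
260 14 a 1 b 124 185 69
260 16 a 1 b 121 186 155
260 18 a 1 b 119 188 182
260 20 a 1 b 116 185 190
260 22 a 1 b 114 187 191
260 24 a 1 b 112 184 49
260 26 a 1 b 109 186 58
260 28 a 1 b 107 187 53
260 30 a 1 b 104 202 56
260 32 a 1 b 102 217 211
260 34 a 1 b 100 216 219
260 36 a 1 b 97 216 219
260 38 a 1 b 95 218 219
260 40 a 1 b 93 217 219
260 42 a 1 b 90 216 220
260 44 a 1 b 88 225 220
260 46 a 1 b 86 50 219
260 48 a 1 b 83 25 219
260 50 a 1 b 81 21 219
260 52 a 1 b 79 221 220
260 54 a 1 b 76 225 221
260 56 a 1 b 74 224 222
260 58 a 1 b 72 218 221
260 60 a 1 b 69 225 221
260 62 a 1 b 67 225 220
260 64 a 1 b 65 225 222
268 4 a 10 b 136 147 65
268 6 a 10 b 134 185 68
268 8 a 10 b 131 186 70
268 10 a 10 b 129 188 66
268 12 a 10 b 126 186 68
268 14 a 10 b 124 189 72
268 24 a 10 b 112 191 50
268 26 a 10 b 109 191 57
268 28 a 10 b 107 190 55
268 30 a 10 b 105 191 52
268 32 a 10 b 102 190 143
268 46 a 10 b 86 51 221
268 48 a 10 b 83 27 221
268 50 a 10 b 81 35 221
```

```bash
python3 - <<'E'
from h import *
o=arm.get_obs(); w=get_image("wrist"); S=np.array([.5257,-.1998,.083]); th=np.radians(14.5); ex=np.array([np.cos(th),np.sin(th),0]); ey=np.array([-np.sin(th),np.cos(th),0])
G=cv2.cvtColor(w["color"],cv2.COLOR_RGB2GRAY)
for r in range(62,96):
    p=wpt(w,o,260,r,.083+.0245)-S; q=wpt(w,o,260,r,.083+.014)-S
    print(r,"tongue-top b %.0f plate b %.0f"%(1e3*p@ey,1e3*q@ey),[int(G[r,c]) for c in range(225,300,5)])
E
```

```text
62 tongue-top b 67 plate b 68 [224, 225, 225, 222, 221, 221, 219, 221, 220, 219, 221, 216, 221, 219, 221]
63 tongue-top b 66 plate b 67 [224, 224, 226, 222, 221, 223, 218, 222, 219, 218, 212, 217, 222, 218, 221]
64 tongue-top b 65 plate b 66 [226, 225, 222, 222, 221, 224, 218, 221, 218, 219, 190, 215, 222, 220, 220]
65 tongue-top b 64 plate b 65 [225, 222, 216, 224, 221, 224, 218, 222, 219, 221, 190, 217, 223, 219, 220]
66 tongue-top b 62 plate b 64 [223, 221, 224, 222, 221, 224, 218, 222, 220, 188, 189, 215, 221, 217, 218]
67 tongue-top b 61 plate b 62 [226, 228, 225, 223, 221, 223, 220, 222, 222, 187, 192, 215, 222, 214, 220]
68 tongue-top b 60 plate b 61 [223, 172, 226, 222, 221, 223, 219, 222, 221, 189, 191, 214, 222, 216, 218]
69 tongue-top b 59 plate b 60 [225, 155, 226, 222, 221, 224, 218, 221, 223, 191, 191, 216, 222, 216, 218]
70 tongue-top b 58 plate b 59 [228, 171, 227, 222, 221, 224, 218, 223, 215, 187, 189, 216, 224, 215, 219]
71 tongue-top b 57 plate b 58 [184, 147, 227, 223, 220, 224, 218, 222, 186, 190, 192, 215, 221, 214, 218]
72 tongue-top b 56 plate b 57 [136, 151,
[... 1778 characters left out ...]
109, 107, 135, 104, 223, 61, 119, 132, 217, 228, 213, 220, 56, 219]
90 tongue-top b 35 plate b 35 [105, 107, 105, 103, 104, 225, 118, 76, 186, 221, 226, 212, 222, 112, 218]
91 tongue-top b 34 plate b 34 [103, 107, 107, 107, 100, 190, 168, 61, 213, 221, 224, 212, 221, 123, 218]
92 tongue-top b 33 plate b 33 [104, 106, 106, 109, 100, 99, 189, 103, 220, 219, 221, 211, 220, 172, 217]
93 tongue-top b 32 plate b 32 [105, 107, 108, 109, 101, 104, 223, 205, 218, 218, 222, 215, 220, 168, 219]
94 tongue-top b 31 plate b 31 [106, 106, 107, 109, 103, 103, 223, 222, 215, 218, 222, 214, 221, 155, 217]
95 tongue-top b 30 plate b 30 [103, 106, 108, 107, 104, 108, 227, 221, 217, 219, 223, 212, 220, 138, 218]
```

The tongue tip sits at about 52 mm, against 53 mm expected when home. The plate is seated and the arm is clear, so I'm handing in.

```bash
python3 -c "
from station import job; print(job.close_job())"
```

```text
the job is handed in; nothing more can be done
None
```

The vial plate is seated flush on the heater's pins with the clamp pushed fully home, the slot plate was left in the tray, the bottles and beaker were not touched, and the job was handed in at about 17 s with the arm clear; the hand-in returned no verdict.

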